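# Make up two plumbing repair kits

### The arm

A 6-joint arm with a two-finger parallel gripper is mounted at the origin on the work surface. World frame = base frame: x ahead of the robot, y to its left, z up, the work surface at z = 0. Lengths are in m, angles in rad, forces in N, time in s.
With the tool pointing down it reaches from about 0.3 to 0.85 m from the base axis. Payload 5.4 kg.
Tool frame: the origin (TCP) lies at the very end of the fingers, on their centre line; the grasp point (between the pads) lies 19 mm behind it; z points along the fingers, y is the direction in which the jaws open and shut (so a half turn about z gives the same grasp; the last joint's range is limited). The gripper opens to 85 mm and grips with 20 to 120 N. Pads are 22 mm wide; open, the fingers measure 114 mm over their backs; the gripper's body (76 mm by 85 mm) begins 54 mm behind the grasp point. The pads swing forward as they close: fully open they stand 13 mm farther back than shut.
Start: joints at [1.102, 0.158, 1.597, -0, 1.386, -0.21], TCP at [0.147, 0.556, 0.231] pointing down, gripper open.
Joint ranges: [-2.91, 2.91], [-0.94, 2.29], [0.18, 2.7], [-1.29, 4.43], [0.17, 2.64], [-3, 3]. Speed limits (rad/s): [2.57, 2.57, 3.14, 3.14, 3.14, 3.14].

### API

Orientations are given as a 3x3 rotation matrix whose columns are the frame's x, y, z axes.
In Python, from cell import observe, get_image, camera_info, close_job gives the robot as it stands.
- The arm moves only by the shell command python3 -m pendant 'ROWS'. ROWS is text: rows parted by semicolons, each of 5 numbers parted by spaces: the opening, from 0 (shut) to 1 (fully open), then the shift along the world's x, y, z in cm, then the turn about the world's z in degrees. In form: grip x y z turn; .... A call has exactly 10 rows; each row shifts and turns the commanded pose from where the row before left it; what a row does not reach is not made up. A row lasts 1/12 s, in which the tool goes at most 41.7 mm and 7.16 degrees, less where a joint would pass 70% of its speed; a pose out of reach is approached as far as the arm can. A call is refused whole if a number of a shift passes 4.17 or a number of a turn 7.16, either way. A call with a gripper value outside its range is refused whole. The fingers move at their own pace and stop on an object; the grip force is fixed at half the most. Time passes only in rows, so rows that do not move let the fingers close, or fill a call up. It gives the time, the measured TCP pose, the force and the opening at its end, in the units of the state.
- observe(): the state, without advancing time (a new reading comes with each control period).
- get_image(name): name is "scene" or "top" or "wrist"; returns the picture (480x640x3 uint8, blue, green, red); there is no depth.
- camera_info(name): a dict with "intrinsics" (3x3 intrinsics, pixels), "rvec" (rotation vector, rad) and "tvec" (3), from world to camera coordinates, as OpenCV has them. Camera axes: x right, y down, z forward; pixel columns grow to the right and rows downward; lengths in m; the calibration is good to about 2 mm. A picture is of the moment at which its call begins: read the wrist's pose just before it. camera_info takes no time and is no camera call; for the wrist camera it gives the pose at the moment of the call.
- close_job(): hands the job in, once; it reports no verdict.
The state is a dict: "t": time; "qpos": joint angles; "joint_velocities": joint speeds; "joint_efforts": joint torques, N m; "tool_pos": TCP position; "orientation": TCP orientation; "contact_force": force on the tool from outside, world axes, zero at the start; "ft_torque": the same for the moment, N m; "finger_gap": finger opening in m.
Only numpy, scipy, OpenCV 4.12 (cv2) and the standard library are available. Lean on these libraries where they do the work, as an engineer would, in place of code of your own. Each camera call takes 0.05 s, during which the arm holds its last target. There are 200 camera calls.

### The job

Make up the two repair kits from the stock on the bench mat: the red-handled valve, the copper elbow and the pressure gauge go into the red tray, the blue-handled valve and the copper tee into the blue tray. In each tray the valve lies in the middle compartment and every other part has an end compartment to itself, all lying flat on the tray's floor the way up they lie now; set the parts down, do not drop them. The roll of thread tape already in the blue tray stays in its compartment, and the yellow-handled valve and the white plastic elbow stay where they are.

Things in the scene. Friction and masses are not known exactly. Their poses are not given: they have to be found in the camera images.
- red_valve_center (a point): Ball valve with a red butterfly handle, 0.2 kg; all valves alike: brass body 60 mm long (its x), 32 mm wide with flat sides (across its y) over the middle 30 mm, hexagonal ends; on top a handle 64 mm long, 14 mm wide, along x; 44 mm high in all. Lies handle up. Point: centre of the brass body, 14 mm above its underside; z up.
- blue_valve_center (a point): Ball valve with a blue butterfly handle, 0.2 kg; all valves alike: brass body 60 mm long (its x), 32 mm wide with flat sides (across its y) over the middle 30 mm, hexagonal ends; on top a handle 64 mm long, 14 mm wide, along x; 44 mm high in all. Lies handle up. Point: centre of the brass body, 14 mm above its underside; z up.
- copper_elbow_center (a point): Copper pipe elbow (two legs at 90 degrees), 0.08 kg. Lies flat, 26 mm high, 49 x 49 mm. Point: middle of that square, 13 mm above the underside; z up. Two round legs 26 mm thick: one to +x with its axis at y = -11.5 mm, one to +y with its axis at x = -11.5 mm; open ends at +24.5 mm. Grip e.g. across the +y leg at (-11.5, 13.5) mm.
- copper_tee_center (a point): Copper pipe tee (three legs), 0.11 kg. Lies flat, 26 mm high, 72 mm (its x) x 49 mm (its y). Point: middle of that rectangle, 13 mm above the underside; z up. Round legs 26 mm thick: the run along x with its axis at y = -11.5 mm, the branch to +y at x = 0, ending at y = +24.5 mm. Grip e.g. across the branch at (0, 13.5) mm.
- gauge_center (a point): Round pressure gauge on its back, white dial with a red needle facing up: black case 40 mm in diameter, 27 mm high; a brass stem, at most 16 mm thick, points to -y and ends 44 mm from the case's axis. Point: on the case's axis, 13 mm above the underside; z up out of the dial. 0.12 kg.
- red_tray: Kit tray, solid red plastic, fixed, 304 mm (its x) x 104 mm (its y). Origin: centre of its underside, on the bench. Three compartments in a row, each 96 x 96 mm inside, centred at x = -100, 0, +100 mm; floor 3 mm thick, outer walls 4 mm thick and 40 mm high, dividers 4 mm thick and 34 mm high. Empty at the start.
- blue_tray: Kit tray, solid blue plastic, fixed, 304 mm (its x) x 104 mm (its y). Origin: centre of its underside, on the bench. Three compartments in a row, each 96 x 96 mm inside, centred at x = -100, 0, +100 mm; floor 3 mm thick, outer walls 4 mm thick and 40 mm high, dividers 4 mm thick and 34 mm high. That at -100 mm already holds the roll of thread tape.
- thread_tape_center (a point): White roll of thread tape, 54 mm in diameter and 14 mm high, lying flat in an end compartment of the blue tray: already packed, it stays there. Point: its centre, 7 mm above its underside.
- yellow_valve_center (a point): Valve with a yellow handle: in neither kit, leave it where it lies; all valves alike: brass body 60 mm long (its x), 32 mm wide with flat sides (across its y) over the middle 30 mm, hexagonal ends; on top a handle 64 mm long, 14 mm wide, along x; 44 mm high in all. Lies handle up. Point: centre of the brass body, 14 mm above its underside; z up.
- plastic_elbow_center (a point): White plastic pipe elbow: in neither kit, leave it where it lies. Lies flat, 26 mm high, 49 x 49 mm. Point: middle of that square, 13 mm above the underside; z up. Two round legs 26 mm thick: one to +x with its axis at y = -11.5 mm, one to +y with its axis at x = -11.5 mm; open ends at +24.5 mm. Grip e.g. across the +y leg at (-11.5, 13.5) mm.
Things that resemble listed ones, but are neither listed nor needed, are in the scene too. Leave any pink or purple look-alike of the part that bears copper_tee_center alone.

How it is judged:
By the outcome, as a careful person would: the job done as asked, in the order asked, and still so for the second after the job is handed in, with the robot touching nothing.
It also fails if it takes over 115 s, if anything falls off the work surface, if the arm or the gripper's body presses on something with over 40 N, if the wrist force passes 120 N, or if a joint passes its speed limit or range.

## Working session

There is one attempt and no reset: what is moved stays moved. The work goes in short steps, Python scripts to look and compute and a shell command to move; the robot and the scene stay as the last step left them, time stands still between calls to the robot, and variables do not carry over. Pictures are saved under pics/ and viewed, about 12 in all and at most 16, crops included, and the job is handed in when it is done.

```bash
mkdir -p pics; python3 - <<'E'
from cell import *
import cv2, numpy as np
o=observe(); print(o)
for n in ["top","scene"]:
    im=get_image(n); cv2.imwrite(f"pics/{n}0.png",im)
    c=camera_info(n); print(n,c)
print(camera_info("wrist"))
E
```

```text
{'t': 0.0, 'qpos': array([ 1.10187578e+00,  1.59028277e-01,  1.59824074e+00, -3.73530791e-06,
        1.38616936e+00, -2.10079765e-01]), 'joint_velocities': array([-0.00176237, -0.00049581, -0.00028626,  0.00053792, -0.00173931,
       -0.00137743]), 'joint_efforts': array([ 4.07233510e-04, -3.96008956e+01, -3.31427372e+01, -3.11065496e-04,
        8.67642753e-03, -2.22863839e-06]), 'tool_pos': array([0.14691354, 0.55530198, 0.23032429]), 'orientation': array([[-9.66687360e-01,  2.55958702e-01, -8.30849889e-04],
       [ 2.55959766e-01,  9.66686031e-01, -1.64814798e-03],
       [ 3.81313165e-04, -1.80590796e-03, -9.99998297e-01]]), 'contact_force': array([-0.65219673,  0.3360453 ,  0.33114497]), 'ft_torque': array([-0.00479702,  0.05083051,  0.03921189]), 'finger_gap': 0.08511025145254601}
top {'intrinsics': array([[586.91632863,   0.        , 331.22482734],
       [  0.        , 586.91632863, 232.23556097],
       [  0.        ,   0.        ,   1.        ]]), 'rvec': array([ 2.12205468, -2.13905984,  0.14565757]), 'tvec': array([0.01098409, 0.55185265, 1.26679552])}
scene {'intrinsics': array([[590.39183431,   0.        , 324.53061658],
       [  0.        , 590.39183431, 242.48842993],
       [  0.        ,   0.        ,   1.        ]]), 'rvec': array([ 2.09182812,  1.38792966, -0.49619153]), 'tvec': array([-0.21183021, -0.33658198,  1.34265704])}
{'intrinsics': array([[430.05554568,   0.        , 325.44233329],
       [  0.        , 430.05554568, 240.09538464],
       [  0.        ,   0.        ,   1.        ]]), 'rvec': array([-2.27498012, -1.75061755, -0.28497671]), 'tvec': array([-0.5736926, -0.0416511,  0.3801958])}
```

View pics/top0.png

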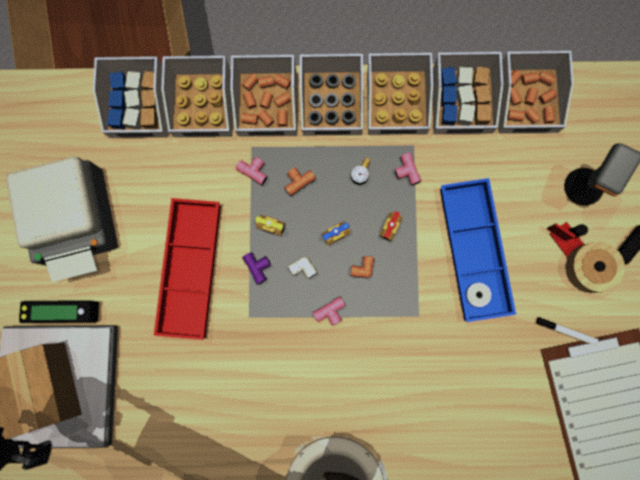

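View pics/scene0.png

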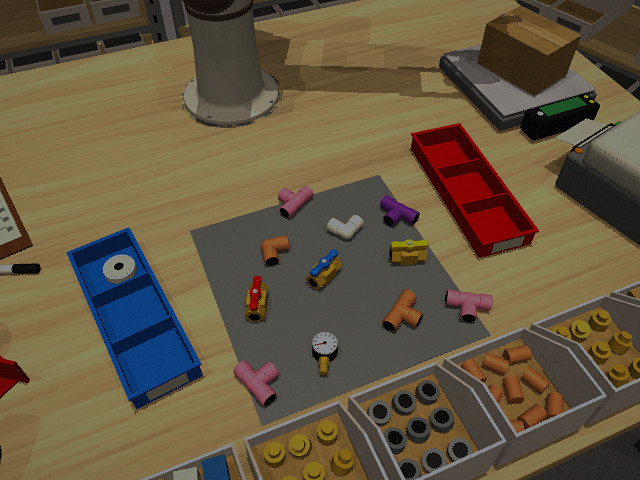

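Candidates in the top view:
- **Copper tee:** orange at (300,181). The look-alikes are pink at (252,170), (408,168) and (330,311), and purple at (257,267).
- **Elbows:** copper at (362,268), white at (302,267).
- **Valves:** red (391,226), blue (336,233), yellow (270,225).
- **Gauge:** (360,173).
- **Trays:** red on the left, blue on the right. The tape is in the near compartment, at (479,294).

Next I measure these.

```bash
cat > h.py <<'E'
from cell import *
import cv2, numpy as np
def cam(n):
    c=camera_info(n); R=cv2.Rodrigues(c["rvec"])[0]; return c["intrinsics"],R,np.array(c["tvec"]).ravel()
def ray(n,uv,z,C=None):
    K,R,t=C or cam(n); uv=np.atleast_2d(uv).astype(float)
    d=(np.c_[uv,np.ones(len(uv))]@np.linalg.inv(K).T)@R; o=-R.T@t
    return (o+d*((z-o[2])/d[:,2])[:,None])[:,:2]
def mask(im,lo,hi,roi=None):
    h=cv2.cvtColor(im,cv2.COLOR_BGR2HSV); lo=np.array(lo);hi=np.array(hi)
    if lo[0]<0: m=cv2.inRange(h,np.array([0,*lo[1:]]),hi)|cv2.inRange(h,np.array([180+lo[0],*lo[1:]]),np.array([180,*hi[1:]]))
    else: m=cv2.inRange(h,lo,hi)
    if roi: k=np.zeros_like(m); a,b,c,d=roi; k[b:d,a:c]=255; m&=k
    return m
def big(m):
    cs=cv2.findContours(m,cv2.RETR_EXTERNAL,cv2.CHAIN_APPROX_NONE)[0]
    return max(cs,key=cv2.contourArea)[:,0,:]
def rect(P):  # long axis angle deg, centre, size in mm
    (c,s,a)=cv2.minAreaRect((P*1000).astype(np.float32))
    if s[0]<s[1]: s=s[::-1]; a+=90
    return np.round(c,1),np.round(s,1),round((a+90)%180-90,1)
E
python3 - <<'E'
from h import *
im=cv2.imread("pics/top0.png")
for nm,lo,hi,roi,z in [
 ("redtray",(-8,120,50),(8,255,255),(140,180,235,350),.04),
 ("bluetray",(100,120,50),(125,255,255),(425,165,525,335),.04),
 ("redh",(-6,150,90),(6,255,255),(375,205,408,245),.043),
 ("blueh",(100,120,60),(125,255,255),(315,215,355,250),.043),
 ("elbow",(3,100,50),(18,255,255),(345,250,380,285),.013),
 ("tee",(3,100,50),(18,255,255),(280,160,320,200),.013),
 ("tape",(0,0,130),(180,60,255),(460,275,500,315),.017),
 ("gauge",(0,0,140),(180,60,255),(345,158,375,190),.027)]:
    c=big(mask(im,lo,hi,roi)); print(nm,cv2.contourArea(c),*rect(ray("top",c,z)))
g=im[140:325,240:425]; cv2.imwrite("pics/crop0.png",cv2.resize(g,None,fx=3.2,fy=3.2,interpolation=cv2.INTER_CUBIC))
C=cam("wrist");o=observe();print("wristcam pos rel tcp",-C[1].T@C[2]-o["tool_pos"], (o["orientation"].T@(-C[1].T@C[2]-o["tool_pos"])), C[1]@o["orientation"])
E
```

```text
redtray 6840.5 [476.4 327.7] [309.4 114.5] -5.3
bluetray 6743.0 [ 513.2 -315.7] [306.8 111.3] 8.3
redh 78.5 [ 568.  -127.5] [62.9 13.9] -27.3
blueh 110.0 [554.3  -3.2] [62.1 14.1] -63.7
elbow 293.5 [478.6 -61.7] [48.8 48.1] 84.3
tee 401.0 [684.9  86.1] [73.5 51.5] -56.1
tape 424.5 [ 412.5 -320.3] [51.5 51. ] -2.4
gauge 209.0 [691.5 -58.8] [38.  37.8] -45.0
wristcam pos rel tcp [-0.07856991  0.02043513  0.14276305] [ 0.08123705 -0.00060115 -0.14273154] [[-4.92355244e-04  9.99999519e-01 -8.48462851e-04]
 [-9.47862124e-01 -7.37073262e-04 -3.18679856e-01]
 [-3.18680328e-01  6.47322102e-04  9.47862031e-01]]
```

View pics/crop0.png

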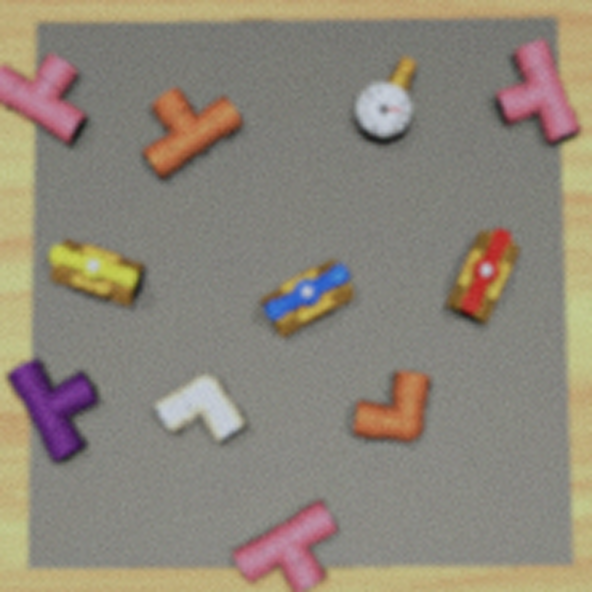

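Sizes match the given ones: handle 63x14, elbow 49x48, tee 73x51, dial 38. The crop shows the orange tee at (190,130), with the pink and purple look-alikes clearly apart. The copper elbow is at (400,410), the gauge at (385,105) and the red valve at (485,270). First I go to the red valve for a wrist look.

```bash
python3 -m pendant '1 2.1 -3.4 -.4 -.62;1 2.1 -3.4 -.4 -.62;1 2.1 -3.4 -.4 -.62;1 2.1 -3.4 -.4 -.62;1 2.1 -3.4 -.4 -.62;1 2.1 -3.4 -.4 -.62;1 2.1 -3.4 -.4 -.62;1 2.1 -3.4 -.4 -.62;1 2.1 -3.4 -.4 -.62;1 2.1 -3.4 -.4 -.62'
python3 -m pendant '.8 2.1 -3.4 -.4 -.62;.8 2.1 -3.4 -.4 -.62;.8 2.1 -3.4 -.4 -.62;.8 2.1 -3.4 -.4 -.62;.8 2.1 -3.4 -.4 -.62;.8 2.1 -3.4 -.4 -.62;.8 2.1 -3.4 -.4 -.62;.8 2.1 -3.4 -.4 -.62;.8 2.1 -3.4 -.4 -.62;.8 2.1 -3.4 -.4 -.62'
python3 - <<'E'
from h import *
o=observe();C=cam("wrist");im=get_image("wrist");cv2.imwrite("pics/w1.png",im)
print(o["t"],o["tool_pos"],np.degrees(np.arctan2(o["orientation"][1,1],o["orientation"][0,1])))
c=big(mask(im,(-6,150,90),(6,255,255)));print(*rect(ray("wrist",c,.043,C)))
E
```

```text
t: 0.93
tool_pos: [0.3575, 0.214, 0.1909]
orientation: [[-0.933, 0.359, 0.0], [0.359, 0.933, 0.0], [0.0, 0.0, -1.0]]
contact_force: [0.0, 0.7, -0.1]
finger_gap: 0.0854
t: 1.77
tool_pos: [0.5675, -0.126, 0.1505]
orientation: [[-0.889, 0.458, -0.001], [0.458, 0.889, 0.001], [0.001, 0.0, -1.0]]
contact_force: [0.1, 0.6, 0.2]
finger_gap: 0.0687
1.7667 [ 0.56751379 -0.12596343  0.15045461] 62.71737197448598
[ 568.5 -132.7] [63.5 17.2] -27.3
```

View pics/w1.png

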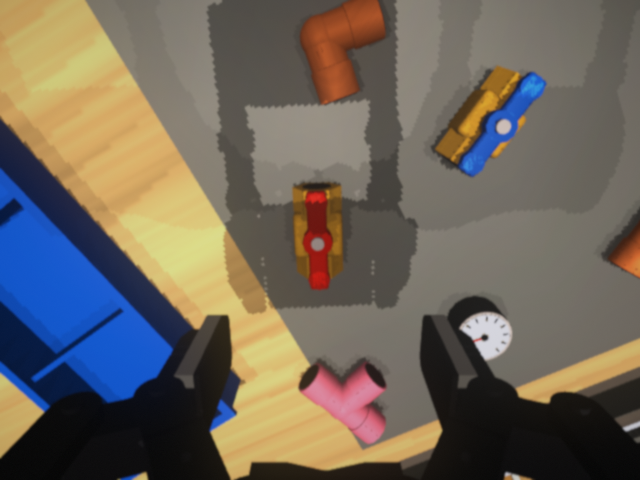

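The wrist view shows the red valve at (318,243), squarely between the jaws. The two views agree to 5 mm, so I use the mean and descend to grip.

```bash
python3 -m pendant '.8 0 -.5 -3.6 0;.8 0 0 -3.6 0;.8 0 0 -3.6 0;.8 0 0 -3 0;.8 0 0 -.8 0;0 0 0 0 0;0 0 0 0 0;0 0 0 0 0;0 0 0 0 0;0 0 0 0 0'
```

```text
t: 2.65
tool_pos: [0.5693, -0.1301, 0.0081]
orientation: [[-0.889, 0.457, 0.005], [0.457, 0.889, -0.002], [-0.005, 0.0, -1.0]]
contact_force: [0.2, 0.9, 7.9]
finger_gap: 0.0305
```

```bash
python3 -m pendant '0 0 0 3.5 0;0 0 0 4 0;0 0 0 3.5 0;0 -.78 3.86 0 1.83;0 -.78 3.86 0 1.83;0 -.78 3.86 0 1.83;0 -.78 3.86 0 1.83;0 -.78 3.86 0 1.83;0 -.78 3.86 0 1.83;0 -.78 3.86 0 1.83'
python3 -m pendant '0 -.78 3.86 0 1.83;0 -.78 3.86 0 1.83;0 -.78 3.86 0 1.83;0 -.78 3.86 0 1.83;0 -.78 3.86 0 1.83;0 0 0 0 0;0 0 0 0 0;0 0 0 0 0;0 0 0 0 0;0 0 0 0 0'
python3 - <<'E'
from h import *
o=observe();C=cam("wrist");im=get_image("wrist");cv2.imwrite("pics/w2.png",im)
print(o["t"],o["tool_pos"],o["contact_force"])
E
```

```text
t: 3.48
tool_pos: [0.512, 0.1429, 0.1161]
orientation: [[-0.969, 0.248, 0.001], [0.248, 0.969, 0.0], [-0.001, 0.0, -1.0]]
contact_force: [0.6, 0.0, -1.9]
finger_gap: 0.0304
t: 4.32
tool_pos: [0.474, 0.3329, 0.1154]
orientation: [[-0.996, 0.094, 0.0], [0.094, 0.996, -0.0], [-0.0, -0.0, -1.0]]
contact_force: [0.5, -0.0, -1.8]
finger_gap: 0.0307
4.3167 [0.47402142 0.33287161 0.11544015] [ 0.46600666 -0.00362007 -1.75502934]
```

View pics/w2.png

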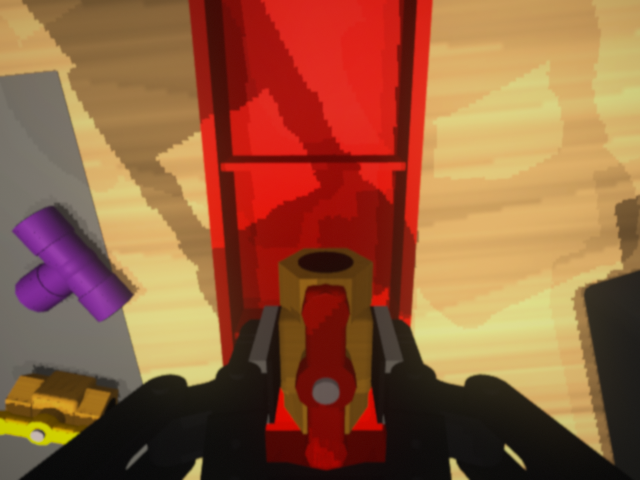

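The valve is held level, and the tray runs straight between the jaws with its divider at (314,162). I check the divider position before lowering.

```bash
python3 - <<'E'
from h import *
print("div", ray("wrist",[(222,166),(314,163),(406,166)],.034), "outer", ray("wrist",[(201,100),(425,100)],.04))
E
```

```text
div [[0.42248998 0.28319106]
 [0.42545335 0.33093853]
 [0.43150459 0.37838331]] outer [[0.38938066 0.28003922]
 [0.39955213 0.3875762 ]]
```

```bash
python3 -m pendant '0 .1 -.3 -3.5 0;0 0 0 -3.5 0;0 0 0 -2 0;0 0 0 -.8 0;0 0 0 -.3 0;0 0 0 -.2 0;0 0 0 0 0;0 0 0 0 0;0 0 0 0 0;0 0 0 0 0'
```

```text
t: 5.2
tool_pos: [0.4754, 0.3314, 0.0135]
orientation: [[-0.996, 0.092, 0.002], [0.092, 0.996, 0.001], [-0.002, 0.001, -1.0]]
contact_force: [-0.4, 0.1, -1.7]
finger_gap: 0.0304
```

```bash
python3 -m pendant '0 0 0 -.1 0;0 0 0 -.1 0;0 0 0 0 0;0 0 0 0 0;0 0 0 0 0;0 0 0 0 0;0 0 0 0 0;0 0 0 0 0;0 0 0 0 0;0 0 0 0 0'
```

```text
t: 6.03
tool_pos: [0.475, 0.3313, 0.0112]
orientation: [[-0.996, 0.092, 0.001], [0.092, 0.996, 0.0], [-0.001, 0.0, -1.0]]
contact_force: [-2.5, -0.9, 5.2]
finger_gap: 0.0305
```

Contact at the expected height, so I release partway, rise and go to the elbow. I'll grip its +x leg, which needs no turn.

```bash
python3 -m pendant '.58 0 0 0 0;.58 0 0 0 0;.58 0 0 0 0;.58 0 0 0 0;.58 0 0 3.5 0;.58 0 0 4 0;.58 0 0 4 0;.58 .18 -3.71 0 0;.58 .18 -3.71 0 0;.58 .18 -3.71 0 0'
python3 -m pendant '.62 .18 -3.71 0 0;.62 .18 -3.71 0 0;.62 .18 -3.71 0 0;.62 .18 -3.71 0 0;.62 .18 -3.71 0 0;.62 .18 -3.71 0 0;.62 .18 -3.71 0 0;.62 .18 -3.71 0 0;.62 0 0 0 0;.62 0 0 0 0'
python3 - <<'E'
from h import *
o=observe();C=cam("wrist");im=get_image("wrist");cv2.imwrite("pics/w3.png",im)
print(o["t"],o["tool_pos"],o["contact_force"])
c=big(mask(im,(3,100,50),(18,255,255)));print(cv2.boundingRect(c),*rect(ray("wrist",c,.013,C)))
t=get_image("top");cv2.imwrite("pics/top1.png",t[160:350,140:300])
E
```

```text
t: 6.87
tool_pos: [0.4804, 0.219, 0.1264]
orientation: [[-0.996, 0.09, 0.002], [0.09, 0.996, 0.0], [-0.002, 0.001, -1.0]]
contact_force: [-0.2, 0.3, -0.1]
finger_gap: 0.0496
t: 7.7
tool_pos: [0.4944, -0.0787, 0.1253]
orientation: [[-0.995, 0.096, 0.0], [0.096, 0.995, 0.0], [-0.0, 0.0, -1.0]]
contact_force: [-0.5, 0.8, -0.4]
finger_gap: 0.0533
7.7 [ 0.49440292 -0.0787444   0.12533504] [-0.52881122  0.78657532 -0.36205397]
(0, 0, 182, 57) [ 365.9 -194.8] [101.4  20.6] -89.4
```

View pics/w3.png

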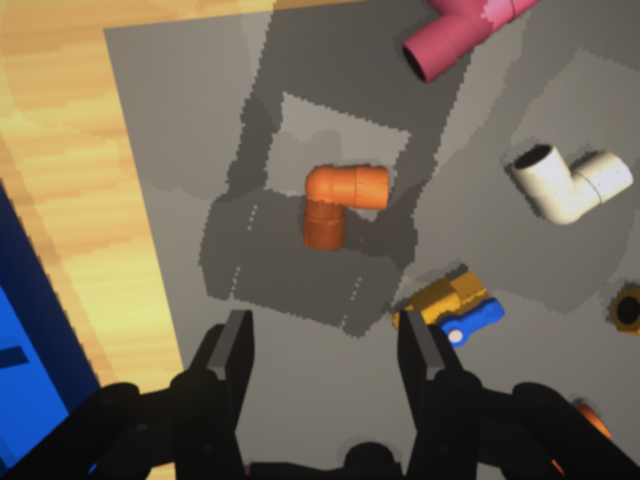

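The elbow is at (305–390, 165–250), and its +x leg (323,235) is centred between the jaws. Descending and gripping.

```bash
python3 -m pendant '.62 0 .1 -3.6 0;.62 0 0 -3.6 0;.62 0 0 -3 0;.62 0 0 -1.4 0;.62 0 0 -.4 0;0 0 0 0 0;0 0 0 0 0;0 0 0 0 0;0 0 0 0 0;0 0 0 0 0'
python3 -m pendant '0 0 0 3.5 0;0 0 0 4 0;0 0 0 4 0;0 0 0 0 0;0 0 0 0 0;0 0 0 0 0;0 0 0 0 0;0 0 0 0 0;0 0 0 0 0;0 0 0 0 0'
python3 - <<'E'
from h import *
im=get_image("wrist");cv2.imwrite("pics/w4.png",im)
E
```

```text
t: 8.63
tool_pos: [0.4958, -0.0763, 0.0068]
orientation: [[-0.996, 0.092, 0.003], [0.092, 0.996, -0.001], [-0.003, -0.001, -1.0]]
contact_force: [1.6, 2.1, 3.5]
finger_gap: 0.0235
t: 9.47
tool_pos: [0.4937, -0.0758, 0.1192]
orientation: [[-0.996, 0.092, -0.002], [0.092, 0.996, 0.001], [0.002, 0.001, -1.0]]
contact_force: [0.3, -1.1, -0.6]
finger_gap: 0.0237
```

View pics/w4.png

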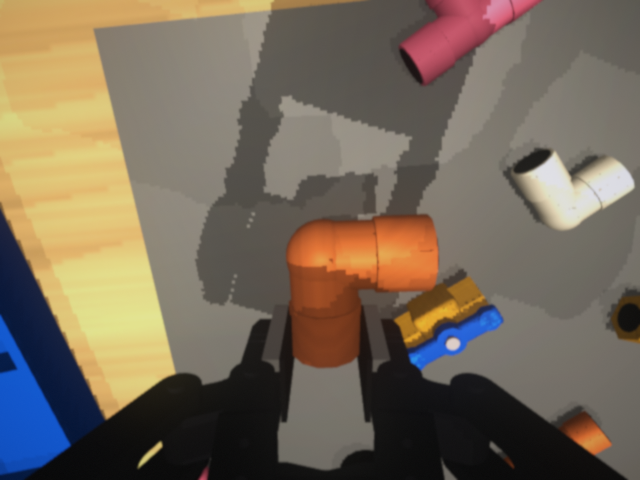

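The elbow is held level by its +x leg. On to the red tray's near compartment.

```bash
python3 -m pendant '0 -.97 3.72 0 0;0 -.97 3.72 0 0;0 -.97 3.72 0 0;0 -.97 3.72 0 0;0 -.97 3.72 0 0;0 -.97 3.72 0 0;0 -.97 3.72 0 0;0 -.97 3.72 0 0;0 -.97 3.72 0 0;0 -.97 3.72 0 0'
python3 -m pendant '0 -.97 3.72 0 0;0 0 0 0 0;0 0 0 -3.5 0;0 0 0 -3.5 0;0 0 0 -2.3 0;0 0 0 -.8 0;0 0 0 -.3 0;0 0 0 0 0;0 0 0 0 0;0 0 0 0 0'
```

```text
t: 10.35
tool_pos: [0.3964, 0.2977, 0.1202]
orientation: [[-0.996, 0.092, 0.0], [0.092, 0.996, -0.0], [-0.0, -0.0, -1.0]]
contact_force: [0.9, -0.4, -1.0]
finger_gap: 0.0233
t: 11.18
tool_pos: [0.3893, 0.3339, 0.0182]
orientation: [[-0.996, 0.092, 0.003], [0.092, 0.996, 0.002], [-0.003, 0.002, -1.0]]
contact_force: [0.3, 0.9, -1.4]
finger_gap: 0.0235
```

```bash
python3 -m pendant '0 0 0 -.3 0;0 0 0 -.3 0;0 0 0 -.1 0;0 0 0 0 0;0 0 0 0 0;0 0 0 0 0;0 0 0 0 0;0 0 0 0 0;0 0 0 0 0;0 0 0 0 0'
```

```text
t: 12.02
tool_pos: [0.388, 0.3333, 0.0098]
orientation: [[-0.996, 0.092, 0.001], [0.092, 0.996, 0.0], [-0.001, 0.0, -1.0]]
contact_force: [-1.0, -0.9, 5.2]
finger_gap: 0.0234
```

```bash
python3 -m pendant '.44 0 0 0 0;.44 0 0 0 0;.44 0 0 0 0;.44 0 0 0 0;.44 0 0 3.5 0;.44 0 0 4 0;.44 0 0 3.8 0;.44 2.34 -3.03 0 -1.67;.8 2.34 -3.03 0 -1.67;.8 2.34 -3.03 0 -1.67'
python3 -m pendant '.8 2.34 -3.03 0 -1.67;.8 2.34 -3.03 0 -1.67;.8 2.34 -3.03 0 -1.67;.8 2.34 -3.03 0 -1.67;.8 2.34 -3.03 0 -1.67;.8 2.34 -3.03 0 -1.67;.8 2.34 -3.03 0 -1.67;.8 2.34 -3.03 0 -1.67;.8 2.34 -3.03 0 -1.67;.8 2.34 -3.03 0 -1.67'
python3 - <<'E'
from h import *
o=observe();C=cam("wrist");im=get_image("wrist");cv2.imwrite("pics/w5.png",im)
print(o["t"],o["tool_pos"])
c=big(mask(im,(0,0,150),(180,50,255),(200,150,450,400)));print(cv2.boundingRect(c),*rect(ray("wrist",c,.027,C)))
t=get_image("top");cv2.imwrite("pics/top1.png",cv2.resize(t[165:345,145:265],None,fx=3,fy=3))
E
```

```text
t: 12.85
tool_pos: [0.4589, 0.2417, 0.1234]
orientation: [[-0.984, 0.178, 0.002], [0.178, 0.984, 0.001], [-0.002, 0.001, -1.0]]
contact_force: [0.0, 0.8, -0.2]
finger_gap: 0.0608
t: 13.68
tool_pos: [0.6925, -0.0624, 0.1218]
orientation: [[-0.89, 0.455, -0.001], [0.455, 0.89, 0.0], [0.001, -0.0, -1.0]]
contact_force: [-0.6, -0.5, -0.0]
finger_gap: 0.0682
13.6833 [ 0.69252962 -0.06242616  0.12179163]
(271, 150, 86, 29) [649.  -47.6] [46.5 15.3] 62.9
```

View pics/w5.png

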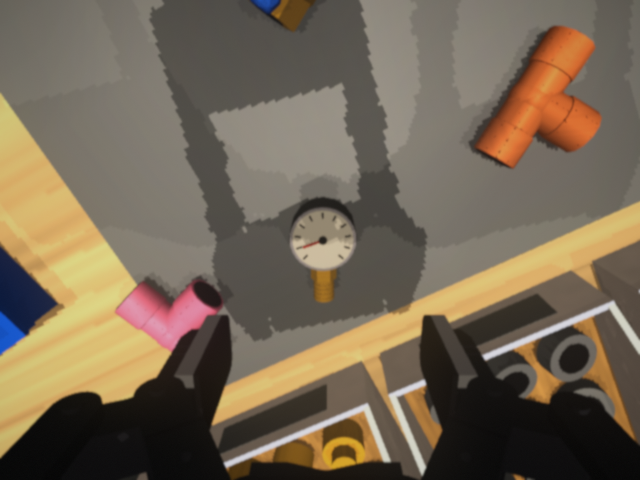

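View pics/top1.png

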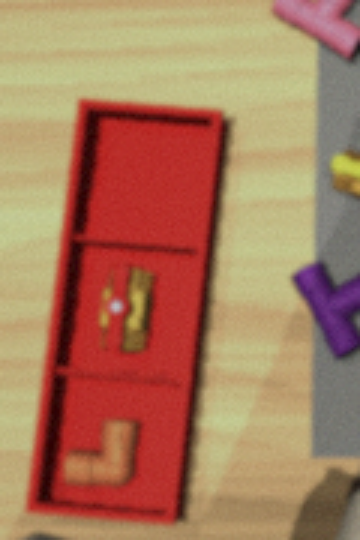

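The wrist view shows the gauge at (323,241), with the pink tee's end at (205,290) outside the left finger. The top crop shows the valve and elbow lying in their compartments. I check the dial centre.

```bash
python3 - <<'E'
from h import *
print(ray("wrist",[(323,241),(291,241),(356,241),(323,301)],.027),"pink",ray("wrist",[(205,290),(222,300)],.013), "bin rim",ray("wrist",[(365,402),(400,385)],.06))
E
```

```text
[[ 0.6924778  -0.06748708]
 [ 0.68393052 -0.08403498]
 [ 0.70129154 -0.0504233 ]
 [ 0.72684365 -0.08532365]] pink [[ 0.69140978 -0.15227192]
 [ 0.70247189 -0.14633291]] bin rim [[ 0.78023785 -0.08567638]
 [ 0.77882911 -0.06307902]]
```

Within a few mm of the jaws' centre. Descending on the gauge.

```bash
python3 -m pendant '.8 .05 -.25 -3.6 0;.8 0 0 -3.6 0;.8 0 0 -2.8 0;.8 0 0 -1 0;.8 0 0 -.4 0;0 0 0 0 0;0 0 0 0 0;0 0 0 0 0;0 0 0 0 0;0 0 0 0 0'
python3 -m pendant '0 0 0 3.5 0;0 0 0 4 0;0 0 0 4 0;0 0 0 0 0;0 0 0 0 0;0 0 0 0 0;0 0 0 0 0;0 0 0 0 0;0 0 0 0 0;0 0 0 0 0'
python3 - <<'E'
from h import *
im=get_image("wrist");cv2.imwrite("pics/w6.png",im)
E
```

```text
t: 14.62
tool_pos: [0.6945, -0.0637, 0.0115]
orientation: [[-0.891, 0.454, 0.005], [0.454, 0.891, -0.001], [-0.005, 0.001, -1.0]]
contact_force: [-1.3, 0.8, 6.3]
finger_gap: 0.0373
t: 15.45
tool_pos: [0.6917, -0.0631, 0.122]
orientation: [[-0.891, 0.454, -0.002], [0.454, 0.891, 0.001], [0.002, -0.0, -1.0]]
contact_force: [0.2, -0.2, -1.1]
finger_gap: 0.0378
```

View pics/w6.png

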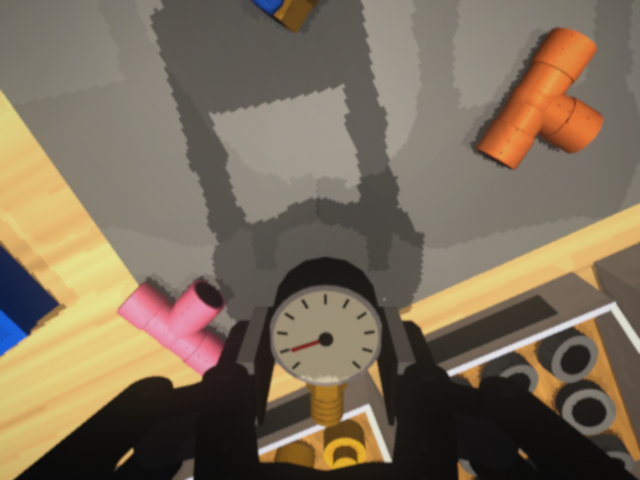

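The gauge is held with the dial up (325,338) and the stem toward the bins. On to the red tray's far compartment.

```bash
python3 -m pendant '0 -1.14 3.5 0 2;0 -1.14 3.5 0 2;0 -1.14 3.5 0 2;0 -1.14 3.5 0 2;0 -1.14 3.5 0 2;0 -1.14 3.5 0 2;0 -1.14 3.5 0 2;0 -1.14 3.5 0 2;0 -1.14 3.5 0 2;0 -1.14 3.5 0 2'
python3 -m pendant '0 -1.14 3.5 0 2;0 0 0 0 0;0 0 0 -3.5 0;0 0 0 -3.5 0;0 0 0 -2.3 0;0 0 0 -.6 0;0 0 0 -.2 0;0 0 0 0 0;0 0 0 0 0;0 0 0 0 0'
```

```text
t: 16.33
tool_pos: [0.5775, 0.2883, 0.1233]
orientation: [[-0.993, 0.12, 0.0], [0.12, 0.993, -0.0], [-0.0, -0.0, -1.0]]
contact_force: [-0.0, 0.2, -2.5]
finger_gap: 0.0376
t: 17.17
tool_pos: [0.5689, 0.3223, 0.0249]
orientation: [[-0.996, 0.087, 0.004], [0.087, 0.996, 0.001], [-0.004, 0.002, -1.0]]
contact_force: [0.1, 0.1, -1.9]
finger_gap: 0.0377
```

```bash
python3 -m pendant '0 0 0 -.4 0;0 0 0 -.3 0;0 0 0 0 0;0 0 0 0 0;0 0 0 0 0;0 0 0 0 0;0 0 0 0 0;0 0 0 0 0;0 0 0 0 0;0 0 0 0 0'
```

```text
t: 18.0
tool_pos: [0.567, 0.3218, 0.0153]
orientation: [[-0.996, 0.087, 0.0], [0.087, 0.996, 0.0], [-0.0, 0.0, -1.0]]
contact_force: [0.9, 0.7, -1.7]
finger_gap: 0.0375
```

```bash
python3 -m pendant '0 0 0 -.1 0;0 0 0 -.05 0;0 0 0 0 0;0 0 0 0 0;0 0 0 0 0;0 0 0 0 0;0 0 0 0 0;0 0 0 0 0;0 0 0 0 0;0 0 0 0 0'
```

```text
t: 18.83
tool_pos: [0.5671, 0.3218, 0.0146]
orientation: [[-0.996, 0.087, 0.0], [0.087, 0.996, 0.0], [-0.0, 0.0, -1.0]]
contact_force: [-2.4, -0.9, 6.2]
finger_gap: 0.0376
```

```bash
python3 -m pendant '.6 0 0 0 0;.6 0 0 0 0;.6 0 0 0 0;.6 0 0 0 0;.6 0 0 3.5 0;.6 0 0 4 0;.6 0 0 3.3 0;.6 -.13 -3.27 0 -5.87;.75 -.13 -3.27 0 -5.87;.75 -.13 -3.27 0 -5.87'
python3 -m pendant '.75 -.13 -3.27 0 -5.87;.75 -.13 -3.27 0 -5.87;.75 -.13 -3.27 0 -5.87;.75 -.13 -3.27 0 -5.87;.75 -.13 -3.27 0 -5.87;.75 -.13 -3.27 0 -5.87;.75 -.13 -3.27 0 -5.87;.75 0 0 0 0;.75 0 0 0 0;.75 0 0 0 0'
python3 - <<'E'
from h import *
o=observe();C=cam("wrist");im=get_image("wrist")
print(o["t"],o["tool_pos"],np.degrees(np.arctan2(o["orientation"][1,1],o["orientation"][0,1])))
c=big(mask(im,(100,120,60),(125,255,255),(200,130,450,330)));print(cv2.boundingRect(c),*rect(ray("wrist",c,.043,C)))
t=get_image("top");a=cv2.resize(t[165:345,145:265],None,fx=2.6,fy=2.6)
cv2.imwrite("pics/v7.png",np.hstack([cv2.resize(im[:,100:540],None,fx=.975,fy=.975),a]))
E
```

```text
t: 19.67
tool_pos: [0.5634, 0.223, 0.1228]
orientation: [[-0.922, 0.387, 0.002], [0.387, 0.922, 0.0], [-0.002, 0.001, -1.0]]
contact_force: [0.3, 0.4, -1.0]
finger_gap: 0.0638
t: 20.5
tool_pos: [0.5539, -0.0048, 0.1217]
orientation: [[-0.444, 0.896, -0.0], [0.896, 0.444, 0.001], [0.001, 0.0, -1.0]]
contact_force: [0.5, -0.1, -0.5]
finger_gap: 0.064
20.5 [ 0.55392681 -0.00483475  0.12170145] 26.36250940927192
(310, 199, 32, 110) [555.2  -6.8] [63.9 17. ] -64.3
```

View pics/v7.png

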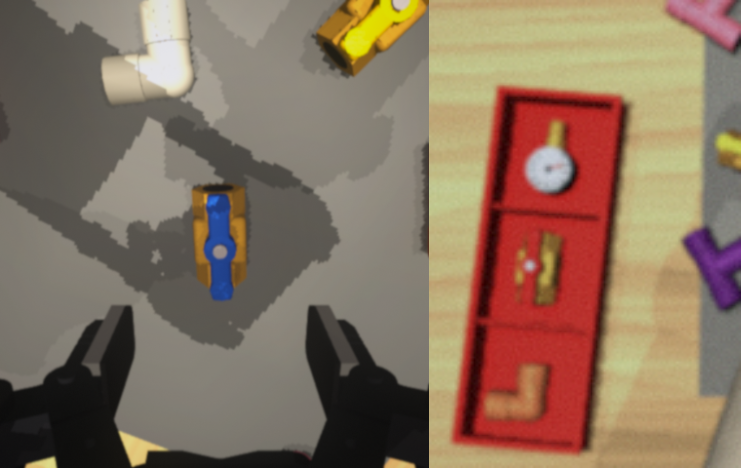

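The blue valve is centred between the jaws. The gauge, red valve and elbow lie flat, each in its own compartment. Gripping the blue valve and carrying it to the blue tray's middle.

```bash
python3 -m pendant '.75 .05 -.1 -3.6 0;.75 0 0 -3.6 0;.75 0 0 -2.8 0;.75 0 0 -1.1 0;.75 0 0 -.4 0;0 0 0 0 0;0 0 0 0 0;0 0 0 0 0;0 0 0 0 0;0 0 0 0 0'
python3 -m pendant '0 0 0 3.5 0;0 0 0 4 0;0 0 0 4 0;0 -.45 -3.52 0 -2;0 -.45 -3.52 0 -2;0 -.45 -3.52 0 -2;0 -.45 -3.52 0 -2;0 -.45 -3.52 0 -2;0 -.45 -3.52 0 -2;0 -.45 -3.52 0 -2'
python3 -m pendant '0 -.45 -3.52 0 -2;0 -.45 -3.52 0 -2;0 0 0 0 0;0 0 0 0 0;0 0 0 0 0;0 0 0 0 0;0 0 0 0 0;0 0 0 0 0;0 0 0 0 0;0 0 0 0 0'
python3 - <<'E'
from h import *
o=observe();im=get_image("wrist");cv2.imwrite("pics/w8.png",im);np.save("w8cam.npy",np.array(0))
E
```

```text
t: 21.43
tool_pos: [0.5566, -0.0066, 0.0093]
orientation: [[-0.443, 0.896, 0.005], [0.896, 0.443, -0.001], [-0.003, 0.004, -1.0]]
contact_force: [-1.1, 1.2, 7.1]
finger_gap: 0.0306
t: 22.27
tool_pos: [0.5223, -0.2543, 0.1221]
orientation: [[-0.212, 0.977, 0.0], [0.977, 0.212, -0.0], [-0.0, 0.0, -1.0]]
contact_force: [-0.2, 1.0, -2.2]
finger_gap: 0.0306
t: 23.1
tool_pos: [0.5141, -0.3226, 0.1218]
orientation: [[-0.146, 0.989, -0.0], [0.989, 0.146, -0.0], [-0.0, -0.0, -1.0]]
contact_force: [-0.7, 0.2, -2.4]
finger_gap: 0.0308
```

View pics/w8.png

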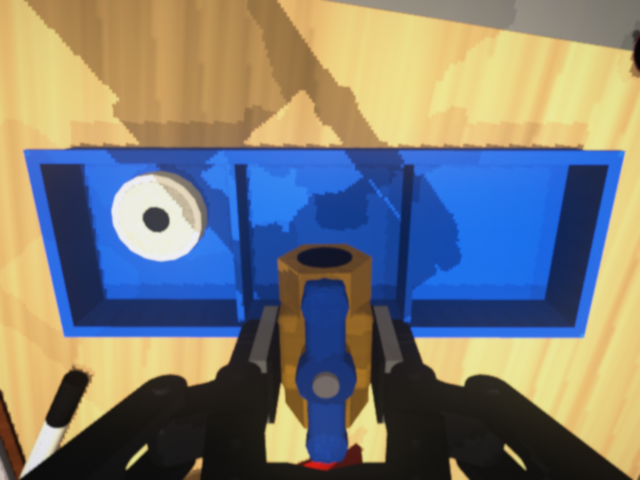

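The valve is held. The tray's dividers are at columns 240 and 405, symmetric about the jaws, and its long edges are at rows 152 and 335.

```bash
python3 - <<'E'
from h import *
a=ray("wrist",[(325,149),(325,337)],.04); print(a,a.mean(0),np.linalg.norm(a[0]-a[1]), ray("wrist",[(240,240),(405,240)],.034), "far", ray("wrist",[(413,152),(620,153),(585,335),(413,335)],.04))
E
```

```text
[[ 0.50637137 -0.26798907]
 [ 0.52232856 -0.37716823]] [ 0.51434997 -0.32257865] 0.11033911351132616 [[ 0.46622971 -0.32580081]
 [ 0.55855102 -0.31226331]] far [[ 0.55146011 -0.26292052]
 [ 0.65715673 -0.24794572]
 [ 0.67513263 -0.35337188]
 [ 0.57392684 -0.36822367]]
```

```bash
python3 -m pendant '0 0 0 -3.5 0;0 0 0 -3.5 0;0 0 0 -2.3 0;0 0 0 -1 0;0 0 0 -.2 0;0 0 0 0 0;0 0 0 0 0;0 0 0 0 0;0 0 0 0 0;0 0 0 0 0'
```

```text
t: 23.98
tool_pos: [0.5147, -0.3237, 0.0181]
orientation: [[-0.145, 0.989, 0.002], [0.989, 0.145, -0.002], [-0.002, 0.001, -1.0]]
contact_force: [1.1, -0.0, -2.7]
finger_gap: 0.0309
```

```bash
python3 -m pendant '0 0 0 -.3 0;0 0 0 -.1 0;0 0 0 -.05 0;0 0 0 0 0;0 0 0 0 0;0 0 0 0 0;0 0 0 0 0;0 0 0 0 0;0 0 0 0 0;0 0 0 0 0'
```

```text
t: 24.82
tool_pos: [0.514, -0.3231, 0.0123]
orientation: [[-0.145, 0.989, 0.0], [0.989, 0.145, 0.0], [-0.0, 0.0, -1.0]]
contact_force: [-0.7, 0.8, -1.1]
finger_gap: 0.0308
```

```bash
python3 -m pendant '0 0 0 -.05 0;0 0 0 0 0;.55 0 0 0 0;.55 0 0 0 0;.55 0 0 0 0;.55 0 0 0 0;.55 0 0 3.5 0;.55 0 0 4 0;.55 0 0 3.6 0;.55 0 0 0 0'
python3 -m pendant '.6 1.54 3.46 0 -5.37;.6 1.54 3.46 0 -5.37;.6 1.54 3.46 0 -5.37;.6 1.54 3.46 0 -5.37;.6 1.54 3.46 0 -5.37;.6 1.54 3.46 0 -5.37;.6 1.54 3.46 0 -5.37;.6 1.54 3.46 0 -5.37;.6 1.54 3.46 0 -5.37;.6 1.54 3.46 0 -5.37'
python3 -m pendant '.6 1.54 3.46 0 -5.37;.6 1.54 3.46 0 -5.37;.6 0 0 0 0;.6 0 0 0 0;.6 0 0 0 0;.6 0 0 0 0;.6 0 0 0 0;.6 0 0 0 0;.6 0 0 0 0;.6 0 0 0 0'
python3 - <<'E'
from h import *
o=observe();C=cam("wrist");im=get_image("wrist");cv2.imwrite("pics/w9.png",im)
c=big(mask(im,(3,100,50),(18,255,255),(200,100,450,330)));print(cv2.boundingRect(c),*rect(ray("wrist",c,.013,C)))
E
```

```text
t: 25.65
tool_pos: [0.5182, -0.3269, 0.132]
orientation: [[-0.145, 0.989, 0.011], [0.989, 0.145, -0.011], [-0.012, 0.01, -1.0]]
contact_force: [1.4, -0.8, 1.1]
finger_gap: 0.047
t: 26.48
tool_pos: [0.6685, 0.0248, 0.1226]
orientation: [[0.715, 0.699, 0.0], [0.699, -0.715, -0.0], [0.0, 0.0, -1.0]]
contact_force: [0.8, -0.1, 1.5]
finger_gap: 0.0512
t: 27.32
tool_pos: [0.6987, 0.0915, 0.1229]
orientation: [[0.831, 0.557, 0.0], [0.557, -0.831, -0.0], [0.0, 0.0, -1.0]]
contact_force: [-0.4, 0.4, -0.5]
finger_gap: 0.0512
(265, 224, 119, 78) [683.3  81.4] [75.9 51.9] -55.4
```

View pics/w9.png

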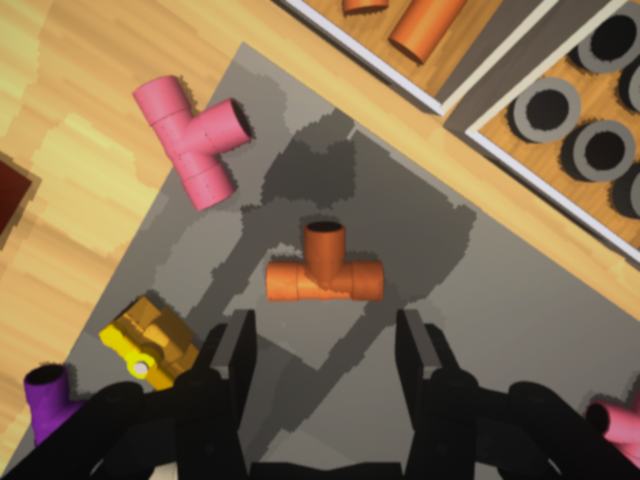

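The orange tee is at (325,265), with its branch centred between the jaws and pink at (195,140) well clear. The camera now hangs over the bins, so I make a half turn to bring it to the robot's side before descending.

```bash
R='python3 -m pendant'; python3 -m pendant '.6 0 0 0 7.16;.6 0 0 0 7.16;.6 0 0 0 7.16;.6 0 0 0 7.16;.6 0 0 0 7.16;.6 0 0 0 7.16;.6 0 0 0 7.16;.6 0 0 0 7.16;.6 0 0 0 7.16;.6 0 0 0 7.16' >/dev/null
python3 -m pendant '.6 0 0 0 7.16;.6 0 0 0 7.16;.6 0 0 0 7.16;.6 0 0 0 7.16;.6 0 0 0 7.16;.6 0 0 0 7.16;.6 0 0 0 7.16;.6 0 0 0 7.16;.6 0 0 0 7.16;.6 0 0 0 7.16' >/dev/null
python3 -m pendant '.6 0 0 0 7.16;.6 0 0 0 7.16;.6 0 0 0 7.16;.6 0 0 0 7.16;.6 0 0 0 7.16;.6 0 0 0 1;.6 0 0 0 0;.6 0 0 0 0;.6 0 0 0 0;.6 0 0 0 0'
python3 - <<'E'
from h import *
o=observe();C=cam("wrist");im=get_image("wrist");cv2.imwrite("pics/w10.png",im)
print(o["qpos"])
c=big(mask(im,(3,100,50),(18,255,255),(200,120,450,330)));P=ray("wrist",c,.013,C);print(cv2.boundingRect(c),*rect(P),*rect(((P*1000-P.mean(0)*1000)/1000+P.mean(0))))
E
```

```text
t: 29.87
tool_pos: [0.6987, 0.0921, 0.1228]
orientation: [[-0.831, -0.556, -0.0], [-0.556, 0.831, -0.0], [0.0, 0.0, -1.0]]
contact_force: [0.2, 0.1, -0.4]
finger_gap: 0.0513
[-3.98570310e-02  5.76863513e-01  1.28178088e+00 -2.63001745e-05
  1.28298862e+00 -2.20062193e+00]
(262, 165, 128, 88) [685.8  82.6] [76.1 54. ] -55.6 [685.8  82.6] [76.1 54. ] -55.6
```

The position agrees across the two wrist orientations and the top view, within 4 mm. Gripping.

```bash
python3 -m pendant '.6 0 0 -3.6 0;.6 0 0 -3.6 0;.6 0 0 -3 0;.6 0 0 -1.1 0;.6 0 0 -.4 0;0 0 0 0 0;0 0 0 0 0;0 0 0 0 0;0 0 0 0 0;0 0 0 0 0'
python3 -m pendant '0 0 0 3.5 0;0 0 0 4 0;0 0 0 4 0;0 -.72 -3.97 0 -2.55;0 -.72 -3.97 0 -2.55;0 -.72 -3.97 0 -2.55;0 -.72 -3.97 0 -2.55;0 -.72 -3.97 0 -2.55;0 -.72 -3.97 0 -2.55;0 -.72 -3.97 0 -2.55'
python3 -m pendant '0 -.72 -3.97 0 -2.55;0 -.72 -3.97 0 -2.55;0 -.72 -3.97 0 -2.55;0 0 0 0 0;0 0 0 0 0;0 0 0 0 0;0 0 0 0 0;0 0 0 0 0;0 0 0 0 0;0 0 0 0 0'
python3 - <<'E'
from h import *
im=get_image("wrist");cv2.imwrite("pics/w11.png",im)
E
```

```text
t: 30.75
tool_pos: [0.7009, 0.0921, 0.0087]
orientation: [[-0.83, -0.558, 0.005], [-0.558, 0.83, -0.0], [-0.004, -0.003, -1.0]]
contact_force: [0.5, 0.8, 4.3]
finger_gap: 0.0234
t: 31.58
tool_pos: [0.6477, -0.1875, 0.1213]
orientation: [[-0.962, -0.274, 0.0], [-0.274, 0.962, -0.0], [-0.0, -0.0, -1.0]]
contact_force: [1.0, -0.6, -1.7]
finger_gap: 0.0234
t: 32.42
tool_pos: [0.6271, -0.3038, 0.1208]
orientation: [[-0.989, -0.147, -0.0], [-0.147, 0.989, 0.0], [0.0, 0.0, -1.0]]
contact_force: [-0.5, -0.5, -1.3]
finger_gap: 0.0235
```

View pics/w11.png

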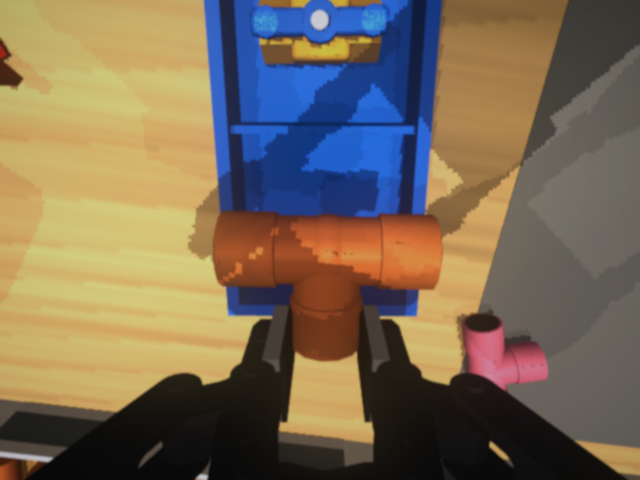

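The tee is held level over the far blue compartment, centred between the side walls (columns 218–435). The blue valve lies in the middle one. Lowering.

```bash
python3 -m pendant '0 0 0 -3.5 0;0 0 0 -3.5 0;0 0 0 -2.3 0;0 0 0 -1 0;0 0 0 -.2 0;0 0 0 0 0;0 0 0 0 0;0 0 0 0 0;0 0 0 0 0;0 0 0 0 0'
python3 -m pendant '0 0 0 -.2 0;0 0 0 -.1 0;0 0 0 0 0;0 0 0 0 0;0 0 0 0 0;0 0 0 0 0;0 0 0 0 0;0 0 0 0 0;0 0 0 0 0;0 0 0 0 0'
```

```text
t: 33.3
tool_pos: [0.6275, -0.3054, 0.0173]
orientation: [[-0.989, -0.146, 0.002], [-0.146, 0.989, -0.001], [-0.002, -0.002, -1.0]]
contact_force: [-0.2, 0.1, -1.1]
finger_gap: 0.0233
t: 34.13
tool_pos: [0.6268, -0.3049, 0.0128]
orientation: [[-0.989, -0.146, -0.0], [-0.146, 0.989, 0.0], [0.0, 0.0, -1.0]]
contact_force: [0.2, 0.1, -1.0]
finger_gap: 0.0229
```

```bash
python3 -m pendant '0 0 0 -.1 0;0 0 0 -.06 0;0 0 0 0 0;0 0 0 0 0;0 0 0 0 0;0 0 0 0 0;0 0 0 0 0;0 0 0 0 0;0 0 0 0 0;0 0 0 0 0'
```

```text
t: 34.97
tool_pos: [0.627, -0.305, 0.0116]
orientation: [[-0.989, -0.146, 0.0], [-0.146, 0.989, -0.0], [-0.0, -0.0, -1.0]]
contact_force: [-2.3, 0.6, 5.1]
finger_gap: 0.0232
```

Contact at the predicted height. Releasing, rising, moving clear and checking.

```bash
python3 -m pendant '.44 0 0 0 0;.44 0 0 0 0;.44 0 0 0 0;.44 0 0 0 0;.44 0 0 3.5 0;.44 0 0 4 0;.44 0 0 4 0;.44 0 0 4 0;.44 0 0 0 0;.44 0 0 0 0'
python3 -m pendant '.44 -2 3.5 0 0;.44 -2 3.5 0 0;.44 -2 3.5 0 0;.44 -2 3.5 0 0;.44 -2 3.5 0 0;.44 -2 3.5 0 0;.44 -2 3.5 0 0;.44 -2 3 0 0;.44 0 0 0 0;.44 0 0 0 0'
python3 - <<'E'
from h import *
t=get_image("top");s=get_image("scene")
a=t[150:345,145:525]; cv2.imwrite("pics/fin_top.png",cv2.resize(a,None,fx=2.05,fy=2.05,interpolation=cv2.INTER_CUBIC))
cv2.imwrite("pics/fin_scene.png",cv2.resize(np.hstack([s[210:430,50:250],s[100:280,390:570].repeat(1,0) if False else cv2.copyMakeBorder(s[105:275,390:560],0,50,0,0,cv2.BORDER_CONSTANT)]),None,fx=2.1,fy=2.1))
E
```

```text
t: 35.8
tool_pos: [0.6287, -0.3063, 0.1706]
orientation: [[-0.989, -0.146, 0.006], [-0.146, 0.989, -0.005], [-0.006, -0.006, -1.0]]
contact_force: [-1.1, -0.2, -1.4]
finger_gap: 0.0375
t: 36.63
tool_pos: [0.4649, -0.0282, 0.1644]
orientation: [[-0.989, -0.148, -0.003], [-0.148, 0.989, 0.001], [0.003, 0.001, -1.0]]
contact_force: [0.4, -0.6, -0.3]
finger_gap: 0.0377
```

View pics/fin_top.png

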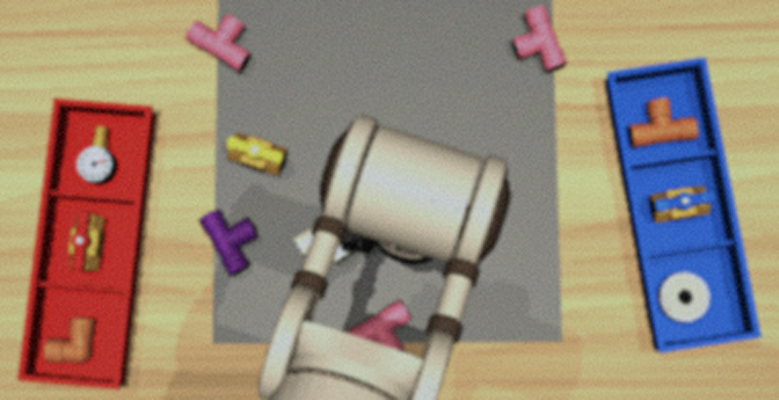

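View pics/fin_scene.png

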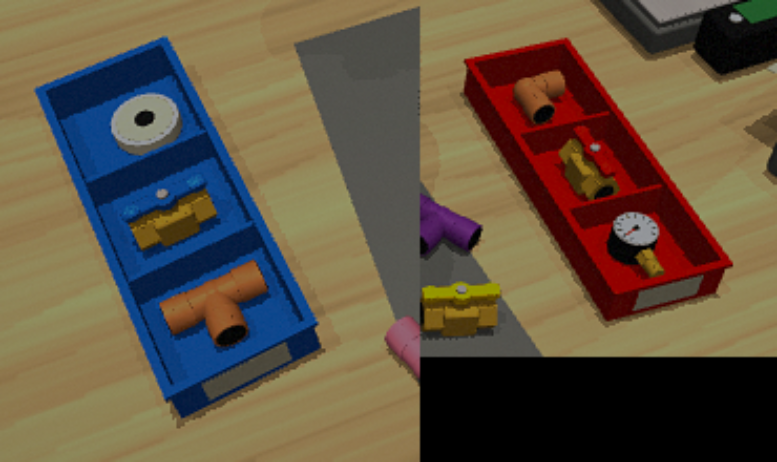

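Both views show every part flat in its own compartment, the tape in place, and the yellow valve and look-alikes where they were. The arm is clear, 16 cm up. Handing in.

```bash
python3 -c "
from cell import *
print(observe()['t'],observe()['contact_force']); print(close_job())"
```

```text
36.7333 [ 0.41005519 -0.04280527  0.22302991]
the job is handed in; nothing more can be done
None
```

Both kits are packed and the job is handed in at 36.7 s of the 115 s allowed.

- **Red tray:** the red valve is in the middle, the copper elbow at the near end and the gauge at the far end.
- **Blue tray:** the blue valve is in the middle and the copper tee at the far end. The roll of tape is still in its near compartment.

**Setting down:** four of the five parts showed a clear upward force at the expected floor height (5 to 6 N) before I released them. The blue valve showed only a slight unloading there, so I lowered it half a millimetre more and let go.

**Last checks:** the top and scene views show every part lying flat, right way up, in its own compartment. The yellow valve and the pink and purple tees had not moved. The white elbow was partly hidden by the arm in the last view; I never touched it. The gripper was 16 cm up, touching nothing.

**Disagreement:** the wrist and top cameras differed by 4 to 9 mm in y. I mostly used values between the two, and it made no difference to any grasp or placing.

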